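# Check the height of a bearing block on the appliance test bench

## Task

Pick up the bridge-shaped height gauge by its black handle and set it down astride the bearing block on the dark plate, both legs flat on the plate, so that its sprung foot rests on the middle of the block's top and reads the block's height. Set it down rather than dropping it, do not push the block out of place, leave the strip and the rod where they lie, and let go.

Things in the scene. Friction and masses are not known exactly. Their poses are not given: they have to be found in the camera images.
- gauge: Loose height gauge, 0.6 kg: a steel bridge on two legs, black handle on top; stands on a 4 mm cork mat beside the plate. Origin: middle, level with the soles; x from leg to leg, z up. 116 (x) x 40 (y) x 130 mm high. Legs 16 (x) x 40 mm, clear gap 84 mm; beam 26 mm wide (y), 62 to 78 mm above the soles.
- handle (a point): Where to grip the gauge: centre of its upright black handle, 32 x 32 mm square, which rises from 78 to 130 mm above the soles on the mid-line; this point is 105 mm above the soles. Grip from above, across the two plain faces (closing along the gauge's y); the +x and -x faces carry a white scale window with a pointer.
- foot (a joint): Reading of the gauge in m: how far its sprung foot, a 20 mm steel disc hanging in the middle between the legs, is pushed up from the level of the soles. 0 when the foot hangs free or the gauge stands on a bare flat surface, at most 0.05. The spring is soft: about 0.5 N at 0, 1.25 N at 0.03, so the gauge's own weight holds its legs down.
- foot_sole (a point): Centre of the underside of the gauge's foot, on the gauge's vertical mid-line.
- block: The bearing block to be measured: a loose oblong aluminium block 60 mm (x) by 44 mm (y) by 30 mm high with a flat plain top and a dark 18 mm bore showing on its two long sides; 0.2 kg. It lies in any of three places on the plate. Origin: centre of the underside.
- strip: Bystander: a flat loose aluminium strip 110 mm (x) by 28 mm (y) by 10 mm high, lying on the plate. Origin: centre of the underside.
- rod_center (a point): Bystander: the centre of a loose round steel rod, 20 mm in diameter and 100 mm long (along its x), lying on the plate.
- plate: The dark surface plate, fixed, 300 (x) x 420 (y) mm, 15 mm thick. Origin: centre of the underside, on the bench. Block, strip and rod lie on it in a row along its y, about 125 mm apart, strip and rod roughly along its x. The gauge has room astride the block at any yaw, most with its bridge along the plate's x.
Mind the look-alikes: they are no part of the job. There is more than one size of the block; the one meant has the size given above. Of the things that look like the gauge, take the one that is farthest from the robot's base at the start.

How it is judged:
By the outcome, as a careful person would: the job done as asked, in the order asked, and still so for the second after the job is handed in, with the robot touching nothing.
It also fails if it takes over 38 s, if anything falls off the work surface, if the arm or the gripper's body presses on something with over 40 N, if the wrist force passes 120 N, or if a joint passes its speed limit or range.

## Robot

A 6-joint arm with a two-finger parallel gripper is mounted at the origin on the work surface. World frame = base frame: x ahead of the robot, y to its left, z up, the work surface at z = 0. Lengths are in m, angles in rad, forces in N, time in s.
With the tool pointing down it reaches from about 0.25 to 0.775 m from the base axis. Payload 4 kg.
Tool frame: the origin (TCP) lies where the fingers leave the gripper's body, on its centre line; the fingertips stand 73 mm ahead of it and the grasp point (between the pads) lies 54 mm ahead of it; y points along the fingers, x is the direction in which the jaws open and shut, and the axes are right-handed (so a half turn about y gives the same grasp; the last joint's range is limited). The gripper opens to 85 mm and grips with 20 to 120 N. Pads are 22 mm wide; open, the fingers measure 114 mm over their backs; the gripper's body (76 mm by 85 mm) begins 54 mm behind the grasp point. The pads swing forward as they close: fully open they stand 13 mm farther back than shut.
Start: joints at [-1.242, 0.087, 1.371, -0, 1.684, -0.103], TCP at [0.23, -0.5, 0.304] pointing down, gripper open.
Joint ranges: [-3.1, 3.1], [-0.76, 2.03], [0.27, 2.55], [-1.08, 4.22], [0.17, 2.65], [-2.57, 2.57]. Speed limits (rad/s): [2.79, 2.79, 3.14, 3.14, 3.14, 3.14].

## Interface

Orientations are given as a unit quaternion [x, y, z, w].
In Python, from workcell import env, vision, order gives the robot as it stands.
- The arm moves only by the tool jog_arm, never from a script. Its arguments are lists of equal length, an entry for each row: "delta_pos": the shift along the tool's x, y, z in cm, a list of three; "delta_rot": the turn, a rotation vector about the tool's x, y, z in degrees, a list of three; "jaw": the opening in per cent of the stroke, from 0 (shut) to 100 (fully open). A call has 1 to 10 rows; each row is the pose to reach, as a shift and turn from the pose measured when the call began, along the tool's axes at that moment; what a row does not reach only later rows make up. A row lasts 1/10 s, in which the tool goes at most 50 mm and 8.59 degrees, less where a joint would pass 70% of its speed; a pose out of reach is approached as far as the arm can. A call with a gripper value outside its range is refused whole. The fingers move at their own pace and stop on an object; the grip force is fixed at half the most. Time passes only in rows, so rows that repeat a pose let the fingers close. It gives the time, the measured TCP pose, the force and the opening at its end, in the units of the state.
- env.get_state(): the state, without advancing time (a new reading comes with each control period).
- vision.read_camera(name): name is "scene" or "top" or "wrist"; returns the picture (400x640x3 uint8, red, green, blue); there is no depth.
- vision.calibration(name): a dict with "fx", "fy", "cx", "cy" (pixels), "k1" (the pictures are not rectified: a ray, as slopes to the right and down, at radius r is drawn at 1 + k1 r^2 times it, then the intrinsics apply), "camera_from_world" (4x4, takes a point from world to camera coordinates). Camera axes: x right, y down, z forward; pixel columns grow to the right and rows downward; lengths in m; the calibration is good to about 2 mm. A picture is of the moment at which its call begins: read the wrist's pose just before it. calibration takes no time and is no camera call; for the wrist camera it gives the pose at the moment of the call.
- order.close_job(): hands the job in, once; it reports no verdict.
The state is a dict: "time": time; "joint_positions": joint angles; "dq": joint speeds; "joint_torque": joint torques, N m; "ee_pos": TCP position; "tcp_rot": TCP orientation; "force": force on the tool from outside, world axes, zero at the start; "ft_torque": the same for the moment, N m; "grip_width": finger opening in m.
Only numpy, scipy, OpenCV 4.12 (cv2) and the standard library are available. Lean on these libraries where they do the work, as an engineer would, in place of code of your own. Each camera call takes 0.05 s, during which the arm holds its last target.

## Working session

There is one attempt and no reset: what is moved stays moved. The work goes in short steps, Python scripts to look and compute and a tool call to move; the robot and the scene stay as the last step left them, time stands still between calls to the robot, and variables do not carry over. Pictures are saved under pics/ and viewed, and the job is handed in when it is done.

Besides the shell and the picture viewer there is one more tool, called after "Emit:" by a JSON object that holds its "fn" and its "kwargs". jog_arm: Moves the arm, as the interface text tells. Its arguments: {"type":"object","properties":{"delta_pos":{"type":"array","items":{"type":"array","items":{"type":"number"}}},"delta_rot":{"type":"array","items":{"type":"array","items":{"type":"number"}}},"jaw":{"type":"array","items":{"type":"number"}}},"required":["delta_pos","delta_rot","jaw"]}

```bash
mkdir -p pics; ls; python3 - <<'E'
from workcell import env, vision, order
import cv2
print(env.get_state())
for n in ("scene","top"):
    c=vision.calibration(n); print(n,c)
    cv2.imwrite(f"pics/{n}0.png",vision.read_camera(n)[:,:,::-1])
E
```

```text
pics
{'time': 0.0, 'joint_positions': array([-1.24207605e+00,  8.79887044e-02,  1.37230732e+00, -3.65011325e-05,
        1.68360641e+00, -1.03106756e-01]), 'dq': array([-0.00058942,  0.00074594,  0.00010851,  0.000218  , -0.0002196 ,
       -0.00090524]), 'joint_torque': array([-1.05036335e-03, -3.51867700e+01, -3.13276148e+01, -2.04330963e-04,
        1.08828378e-02, -9.41481431e-06]), 'ee_pos': array([ 0.23006273, -0.49918663,  0.3026936 ]), 'tcp_rot': array([-0.59501054,  0.38191836, -0.38062482,  0.59600803]), 'force': array([ 0.00274603, -0.13518012,  0.10113104]), 'ft_torque': array([ 0.01372189,  0.03324999, -0.04546366]), 'grip_width': 0.08551181600652519}
scene {'fx': 392.23861337296273, 'fy': 392.23861337296273, 'cx': 321.96653512494044, 'cy': 199.61296962910092, 'k1': -0.02364435133006917, 'camera_from_world': array([[ 5.54788502e-01,  8.31991268e-01,  4.98082738e-04,
        -3.37940567e-01],
       [ 5.36902621e-01, -3.57560007e-01, -7.64124608e-01,
        -1.93384379e-01],
       [-6.35566907e-01,  4.24194969e-01, -6.45068473e-01,
         1.34050152e+00],
       [ 0.00000000e+00,  0.00000000e+00,  0.00000000e+00,
         1.00000000e+00]])}
top {'fx': 405.79006422928745, 'fy': 405.79006422928745, 'cx': 322.3669852728406, 'cy': 201.5887271136126, 'k1': -0.014046234630462185, 'camera_from_world': array([[ 0.02182844, -0.99964648,  0.01517993,  0.02277324],
       [-0.99842036, -0.02258291, -0.051447  ,  0.5634194 ],
       [ 0.05177162, -0.01403295, -0.99856035,  0.90429754],
       [ 0.        ,  0.        ,  0.        ,  1.        ]])}
```

View pics/scene0.png

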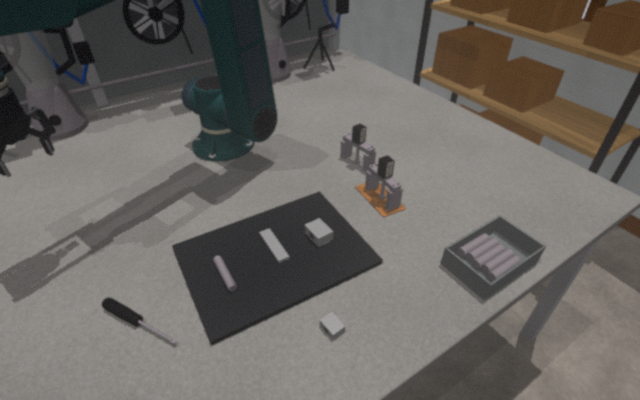

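View pics/top0.png

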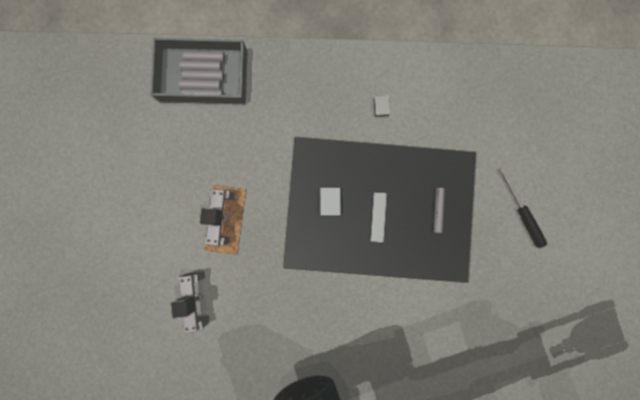

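Scene: the target gauge is on the cork mat at top pixel (213,217), the farther of the two. The 44x60 block is on the plate at (331,202), and a smaller look-alike lies off the plate at (381,105). I'll zoom in for exact corners.

```bash
cat > h.py <<'E'
import numpy as np, cv2
from workcell import env, vision, order
def cal(n):
    c=vision.calibration(n); K=np.array([[c['fx'],0,c['cx']],[0,c['fy'],c['cy']],[0,0,1]]); 
    return K,np.array([c['k1'],0,0,0,0.]),np.array(c['camera_from_world'])
def proj(c,P):
    K,d,T=c; return cv2.projectPoints(np.atleast_2d(P).astype(float),cv2.Rodrigues(T[:3,:3])[0],T[:3,3],K,d)[0][:,0]
def unproj(c,uv,z):
    K,d,T=c; n=cv2.undistortPoints(np.array(uv,float).reshape(-1,1,2),K,d)[:,0]
    R=T[:3,:3];o=-R.T@T[:3,3]; D=np.c_[n,np.ones(len(n))]@R
    return o+D*((z-o[2])/D[:,2])[:,None]
def box(x0,x1,y0,y1,z0,z1): return np.array([[x,y,z] for x in (x0,x1) for y in (y0,y1) for z in (z0,z1)],float)
def place(P,x,y,z,yaw):
    c,s=np.cos(yaw),np.sin(yaw); return np.c_[c*P[:,0]-s*P[:,1]+x, s*P[:,0]+c*P[:,1]+y, P[:,2]+z]
GA=[box(-.058,-.042,-.02,.02,0,.078),box(.042,.058,-.02,.02,0,.078),box(-.058,.058,-.013,.013,.062,.078),box(-.016,.016,-.016,.016,.078,.13)]
BL=[box(-.03,.03,-.022,.022,0,.03)]
E_=[(0,1),(2,3),(4,5),(6,7),(0,2),(1,3),(4,6),(5,7),(0,4),(1,5),(2,6),(3,7)]
def overlay(img,c,boxes,pose,x0,y0,w,h,s,name,col=(0,255,0)):
    cr=cv2.resize(img[y0:y0+h,x0:x0+w,::-1],None,fx=s,fy=s,interpolation=cv2.INTER_CUBIC)
    for b in boxes or []:
        p=(proj(c,place(b,*pose))-[x0,y0]+.5)*s
        for i,j in E_: cv2.line(cr,tuple(np.int32(p[i])),tuple(np.int32(p[j])),col,1)
    cv2.imwrite(name,cr)
E
python3 - <<'E'
from h import *
t=cv2.imread('pics/top0.png')[:,:,::-1]; s=cv2.imread('pics/scene0.png')[:,:,::-1]
c=cal('top')
g=unproj(c,[(331,202)],.045); print(g)
print(unproj(c,[(205,247),(219,190)],.08), unproj(c,[(211,216)],.134))
# corners plate
print(unproj(c,[(294,138),(476,153),(470,282),(284,268)],.015))
# block seg
m=(cv2.cvtColor(t,cv2.COLOR_RGB2GRAY)>110).astype(np.uint8); m2=np.zeros_like(m); m2[170:235,305:355]=m[170:235,305:355]
cs=max(cv2.findContours(m2,0,1)[0],key=cv2.contourArea); print(cv2.minAreaRect(cs), cv2.boxPoints(cv2.minAreaRect(cs)))
overlay(t,c,None,None,190,170,180,100,4.4,'pics/t1.png')
overlay(s,cal('scene'),None,None,290,130,130,130,4.5,'pics/s1.png')
E
```

```text
[[0.5607103  0.01680645 0.045     ]]
[[0.45912739 0.27862901 0.08      ]
 [0.57881053 0.25364178 0.08      ]] [[0.52337638 0.25447042 0.134     ]]
[[ 0.70635826  0.10310646  0.015     ]
 [ 0.68232587 -0.31474505  0.015     ]
 [ 0.38858512 -0.30183967  0.015     ]
 [ 0.41179493  0.11801792  0.015     ]]
((330.0, 201.0), (28.0, 20.0), 90.0) [[320. 187.]
 [340. 187.]
 [340. 215.]
 [320. 215.]]
```

View pics/t1.png

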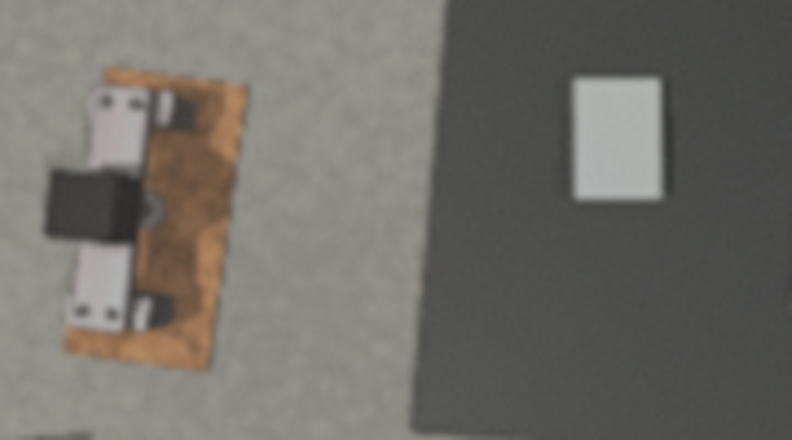

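View pics/s1.png

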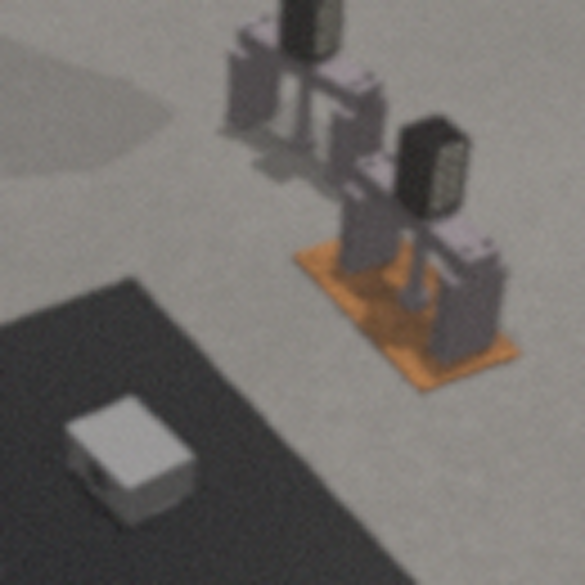

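```bash
python3 - <<'E'
from h import *
from scipy.optimize import least_squares
t=cv2.imread('pics/top0.png')[:,:,::-1]; s=cv2.imread('pics/scene0.png')[:,:,::-1]
ct,cs=cal('top'),cal('scene')
T=lambda p:np.array(p)/4.4+[190,170]-.5
S=lambda p:np.array(p)/4.5+[290,130]-.5
def fit(pt,ut,ps,us,z,g):
    pt,ps=np.array(pt),np.array(ps)
    def f(q):
        a=(proj(ct,place(pt,q[0],q[1],z,q[2]))-T(ut)); b=(proj(cs,place(ps,q[0],q[1],z,q[2]))-S(us)); return np.r_[a.ravel(),b.ravel()]
    r=least_squares(f,g,x_scale=[.01,.01,.1],loss='soft_l1'); print(r.x[:2],np.degrees(r.x[2])); print(np.round(r.fun.reshape(-1,2),1).tolist()); return r.x
g=fit([(.058,.013,.078),(.058,-.013,.078),(-.058,.013,.078),(-.058,-.013,.078),(.016,.016,.13),(-.016,.016,.13)],
 [(92,88),(148,90),(68,325),(124,330),(48,170),(45,237)],
 [(-.016,-.016,.13),(-.016,.016,.13),(.016,.016,.13),(.016,-.016,.13)],[(400,128),(438,113),(470,132),(432,142)],.004,[.52,.25,-.2])
b=fit([(.03,.022,.03),(.03,-.022,.03),(-.03,-.022,.03),(-.03,.022,.03)],[(573,77),(662,78),(663,199),(574,199)],
 [(.03,.022,.03),(.03,-.022,.03),(-.03,-.022,.03),(-.03,.022,.03)],[(196,458),(130,490),(67,432),(131,396)],.015,[.56,.017,0])
G=(g[0],g[1],.004,g[2]);B=(b[0],b[1],.015,b[2])
overlay(t,ct,GA,G,190,170,100,100,6,'pics/t2.png'); overlay(s,cs,GA,G,350,140,70,80,7,'pics/s2.png')
overlay(s,cs,BL,B,290,200,60,60,8,'pics/s3.png')
overlay(t,ct,BL,B,310,170,60,60,8,'pics/t3.png')
ims=[cv2.resize(cv2.imread(f'pics/{n}.png'),(400,300) if 0 else (390,290)) for n in('t2','s2','t3','s3')]
cv2.imwrite('pics/m1.png',np.vstack([np.hstack(ims[:2]),np.hstack(ims[2:])]))
E
```

```text
[0.52246307 0.26105726] -3.3857318177086686
[[0.3, -0.9], [-0.1, -0.3], [0.5, 0.7], [0.2, 0.6], [-0.2, -0.5], [-1.0, 0.5], [-0.8, -0.8], [0.4, -0.8], [0.8, 0.8], [-0.5, 2.1]]
[0.56392242 0.01924825] 1.8643712546678004
[[-0.0, -0.1], [-0.2, -0.5], [-0.0, -0.6], [0.1, -0.4], [-0.3, -0.5], [-0.4, -0.1], [-0.4, -1.4], [-0.1, -0.4]]
```

View pics/m1.png

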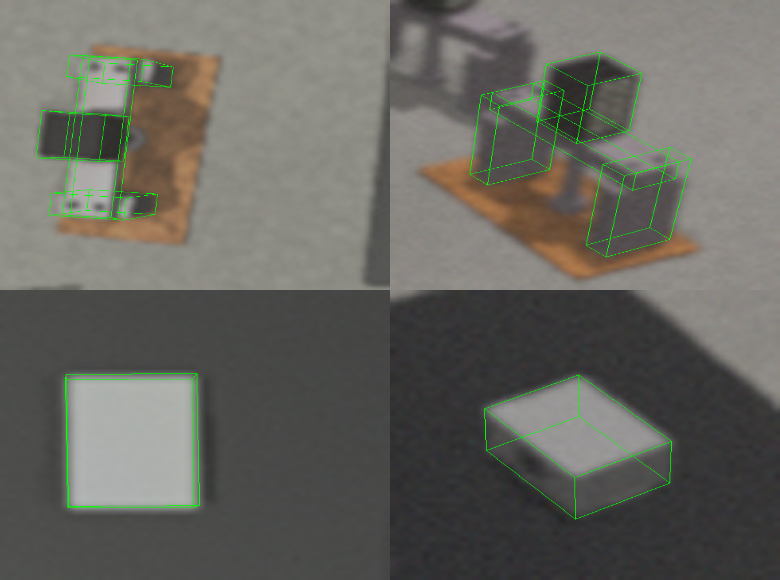

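```bash
cat >> h.py <<'E'
from scipy.spatial.transform import Rotation as Ro
def Rt(yaw):  # tool x horizontal at yaw, tool y down
    x=np.array([np.cos(yaw),np.sin(yaw),0]); y=np.array([0,0,-1.]); return np.c_[x,y,np.cross(x,y)]
def go(pos,yaw):
    s=env.get_state(); R=Ro.from_quat(s['tcp_rot'])
    d=R.inv().apply(np.array(pos)-s['ee_pos'])*100; r=(R.inv()*Ro.from_matrix(Rt(yaw))).as_rotvec(degrees=True)
    print('dpos cm',np.round(d,2),'rot',np.round(r,1)); 
def st():
    s=env.get_state(); R=Ro.from_quat(s['tcp_rot']).as_matrix(); print(round(s['time'],2),np.round(s['ee_pos'],4),'xyaw',np.degrees(np.arctan2(R[1,0],R[0,0])).round(2),'ydown',R[:,1].round(3),'q',s['joint_positions'].round(2),'F',s['force'].round(1),'w',round(s['grip_width'],4))
E
python3 - <<'E'
from h import *
st(); 
for y in (-93.4,86.6): go((.522,.261,.30),np.radians(y))
E
```

```text
0.1 [ 0.2301 -0.4992  0.3028] xyaw -65.26 ydown [-0.001  0.002 -1.   ] q [-1.24  0.09  1.37 -0.    1.68 -0.1 ] F [-0.3 -0.   0.3] w 0.0857
dpos cm [-56.83   0.41  58.33] rot [ 0.  28.1 -0.1]
dpos cm [-56.83   0.41  58.33] rot [  -0.2 -151.9   -0. ]
```

Emit:
{"fn": "jog_arm", "kwargs": {"delta_pos": [[-28, 0, 29], [-28, 0, 29], [-28, 0, 29], [-28, 0, 29], [-28, 0, 29], [-28, 0, 29], [-28, 0, 29], [-28, 0, 29], [-28, 0, 29], [-28, 0, 29]], "delta_rot": [[0, -76, 0], [0, -76, 0], [0, -76, 0], [0, -76, 0], [0, -76, 0], [0, -76, 0], [0, -76, 0], [0, -76, 0], [0, -76, 0], [0, -76, 0]], "jaw": [100, 100, 100, 100, 100, 100, 100, 100, 100, 100]}}

```text
time: 1.1
ee_pos: [0.3765, -0.1218, 0.3031]
tcp_rot: [-0.703, -0.067, 0.068, 0.705]
force: [0.5, -1.0, -0.1]
grip_width: 0.0854
```

```bash
python3 - <<'E'
from h import *
st(); go((.522,.261,.30),np.radians(86.6))
E
```

```text
1.1 [ 0.3765 -0.1218  0.3031] xyaw 10.98 ydown [-0.001  0.002 -1.   ] q [-0.46 -0.26  1.7   0.    1.71 -0.65] F [ 0.5 -1.  -0.1] w 0.0854
dpos cm [21.58  0.37 34.81] rot [ -0.1 -75.6   0. ]
```

Emit:
{"fn": "jog_arm", "kwargs": {"delta_pos": [[21.6, 0.4, 34.8], [21.6, 0.4, 34.8], [21.6, 0.4, 34.8], [21.6, 0.4, 34.8], [21.6, 0.4, 34.8], [21.6, 0.4, 34.8], [21.6, 0.4, 34.8], [21.6, 0.4, 34.8], [21.6, 0.4, 34.8], [21.6, 0.4, 34.8]], "delta_rot": [[0, -75.6, 0], [0, -75.6, 0], [0, -75.6, 0], [0, -75.6, 0], [0, -75.6, 0], [0, -75.6, 0], [0, -75.6, 0], [0, -75.6, 0], [0, -75.6, 0], [0, -75.6, 0]], "jaw": [100, 100, 100, 100, 100, 100, 100, 100, 100, 100]}}

```text
time: 2.1
ee_pos: [0.5232, 0.2614, 0.298]
tcp_rot: [-0.514, -0.484, 0.485, 0.516]
force: [0.3, 0.2, -0.3]
grip_width: 0.0855
```

```bash
python3 - <<'E'
from h import *
st(); c=cal('wrist'); im=vision.read_camera('wrist'); np.save('w1.npy',im)
R=c[2]; print('cam pos',(-R[:3,:3].T@R[:3,3]).round(3))
G=(.5225,.261,.004,np.radians(-3.4))
overlay(im,c,GA,G,0,0,640,400,1.25,'pics/w1.png')
E
```

```text
2.1 [0.5232 0.2614 0.298 ] xyaw 86.46 ydown [-0.004  0.001 -1.   ] q [ 0.37  0.17  1.29  0.    1.68 -1.14] F [ 0.3  0.2 -0.3] w 0.0855
cam pos [0.456 0.266 0.368]
```

View pics/w1.png

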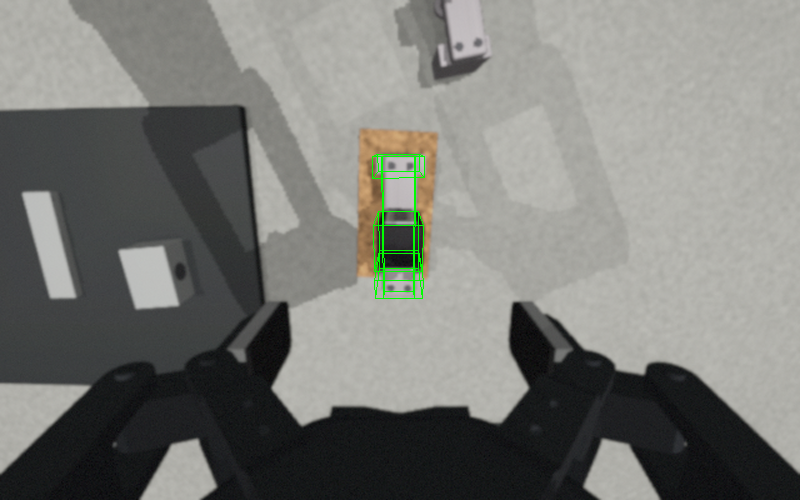

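Wrist overlay: the predicted gauge lines up with the real one (beam ends at pixel (400,155) and (400,295)), within about 2 mm. I'll descend now.

```bash
python3 - <<'E'
from h import *
st(); go((.5225,.261,.165),np.radians(86.6))
E
```

```text
2.15 [0.5229 0.2601 0.2985] xyaw 86.28 ydown [-0.003  0.    -1.   ] q [ 0.36  0.17  1.29  0.    1.68 -1.14] F [-0.2 -0.5  0.8] w 0.0854
dpos cm [ 0.08 13.35  0.  ] rot [-0.2 -0.3  0. ]
```

Emit:
{"fn": "jog_arm", "kwargs": {"delta_pos": [[0, 3, 0], [0, 6, 0], [0, 9, 0], [0, 11, 0], [0, 12, 0], [0, 13.4, 0], [0, 13.4, 0], [0, 13.4, 0]], "delta_rot": [[0, -0.3, 0], [0, -0.3, 0], [0, -0.3, 0], [0, -0.3, 0], [0, -0.3, 0], [0, -0.3, 0], [0, -0.3, 0], [0, -0.3, 0]], "jaw": [100, 100, 100, 100, 100, 100, 100, 100]}}

```text
time: 2.95
ee_pos: [0.5229, 0.2599, 0.1653]
tcp_rot: [-0.514, -0.484, 0.485, 0.516]
force: [-0.0, -0.2, 0.3]
grip_width: 0.0854
```

```bash
python3 - <<'E'
from h import *
st(); c=cal('wrist'); im=vision.read_camera('wrist')
overlay(im,c,GA,(.5225,.261,.004,np.radians(-3.4)),0,0,640,400,1.25,'pics/w2.png')
E
```

```text
2.95 [0.5229 0.2599 0.1653] xyaw 86.5 ydown [-0.002  0.001 -1.   ] q [ 0.36  0.23  1.49  0.    1.43 -1.15] F [-0.  -0.2  0.3] w 0.0854
```

View pics/w2.png

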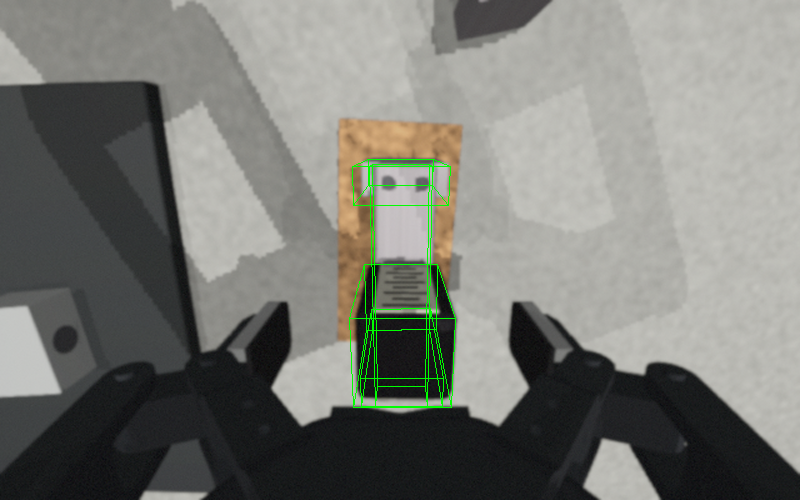

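The handle is centred between the pads, at image columns 355–453. Closing.

Emit:
{"fn": "jog_arm", "kwargs": {"delta_pos": [[0, 0, 0], [0, 0, 0], [0, 0, 0], [0, 0, 0], [0, 0, 0], [0, 0, 0], [0, 0, 0], [0, 0, 0]], "delta_rot": [[0, 0, 0], [0, 0, 0], [0, 0, 0], [0, 0, 0], [0, 0, 0], [0, 0, 0], [0, 0, 0], [0, 0, 0]], "jaw": [20, 20, 20, 20, 20, 20, 20, 20]}}

```text
time: 3.8
ee_pos: [0.5233, 0.2605, 0.1664]
tcp_rot: [-0.514, -0.485, 0.484, 0.515]
force: [-0.2, 1.2, 3.5]
grip_width: 0.0319
```

Emit:
{"fn": "jog_arm", "kwargs": {"delta_pos": [[0, -1, 0], [0, -3, 0], [0, -6, 0], [0, -9, 0], [0, -11, 0], [0, -12, 0], [0, -12, 0], [0, -12, 0]], "delta_rot": [[0, 0, 0], [0, 0, 0], [0, 0, 0], [0, 0, 0], [0, 0, 0], [0, 0, 0], [0, 0, 0], [0, 0, 0]], "jaw": [20, 20, 20, 20, 20, 20, 20, 20]}}

```text
time: 4.6
ee_pos: [0.5227, 0.2599, 0.2842]
tcp_rot: [-0.514, -0.484, 0.485, 0.516]
force: [-0.3, 0.6, -6.5]
grip_width: 0.0317
```

```bash
python3 - <<'E'
from h import *
st(); c=cal('wrist'); im=vision.read_camera('wrist'); s=env.get_state()
np.save('w3.npy',im)
z=s['ee_pos'][2]-.1653+.004
overlay(im,c,GA,(s['ee_pos'][0]-.0029,s['ee_pos'][1],z,np.radians(-3.5)),0,0,640,400,1.25,'pics/w3.png')
ct=cal('top'); im=vision.read_camera('top'); overlay(im,ct,GA,(s['ee_pos'][0]-.0029,s['ee_pos'][1],z,np.radians(-3.5)),150,150,260,150,3,'pics/t4.png')
E
```

```text
4.6 [0.5227 0.2599 0.2842] xyaw 86.52 ydown [-0.004  0.    -1.   ] q [ 0.36  0.17  1.32  0.    1.66 -1.15] F [-0.3  0.6 -6.5] w 0.0317
```

View pics/w3.png

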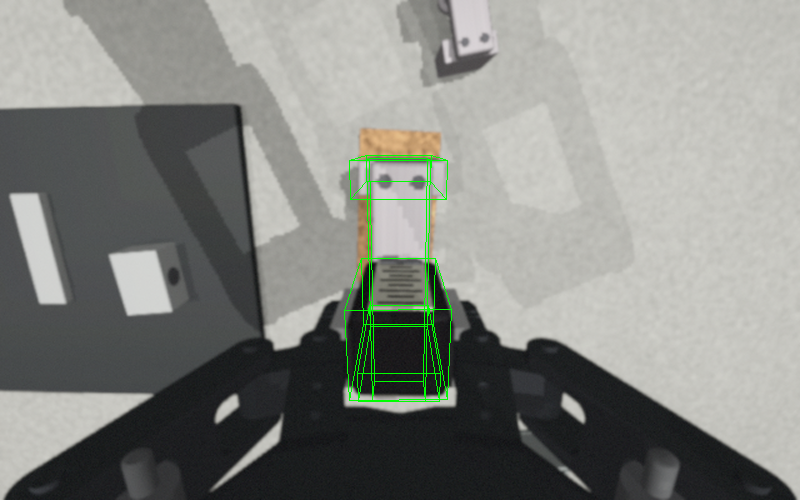

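Lifted with width 31.7 mm and 6.5 N of weight, and the gauge overlay still fits at columns 345–450. Next I'll cross-check the block from the wrist view, whose top corners are near (109,254), (162,250), (175,311) and (127,315).

```bash
python3 - <<'E'
from h import *
c=cal('wrist'); im=np.load('w3.npy')
P=unproj(c,np.array([(109,254),(162,250),(175,311),(127,315)])/1.25-.5,.045); print(P.round(4),P.mean(0))
print('edges',np.linalg.norm(np.diff(P[[0,1,2,3,0]],axis=0),axis=1))
overlay(im,c,BL,(.5639,.0192,.015,np.radians(1.9)),70,180,100,90,7,'pics/w4.png')
for p in((.564,.019,.30),(.564,.019,.25)): go((p[0]+.003,*p[1:]),np.radians(91.9))
E
```

```text
[[ 5.316e-01 -4.000e-04  4.500e-02]
 [ 5.309e-01  4.900e-02  4.500e-02]
 [ 5.897e-01  4.740e-02  4.500e-02]
 [ 5.912e-01  5.000e-04  4.500e-02]] [0.56082836 0.02412441 0.045     ]
edges [0.04943499 0.05879991 0.04694171 0.05964031]
dpos cm [-23.78  -1.66  -5.88] rot [-0.3 -5.4  0. ]
dpos cm [-23.78   3.34  -5.9 ] rot [-0.3 -5.4  0. ]
```

View pics/w4.png

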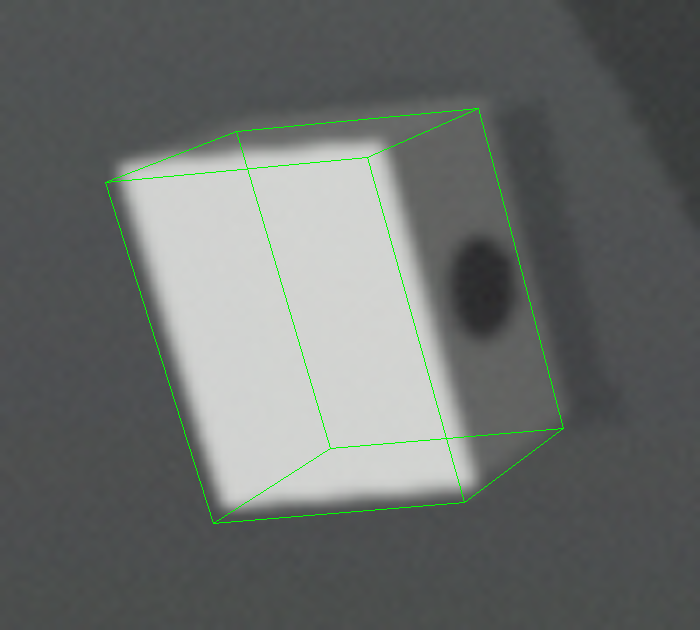

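View pics/t4.png

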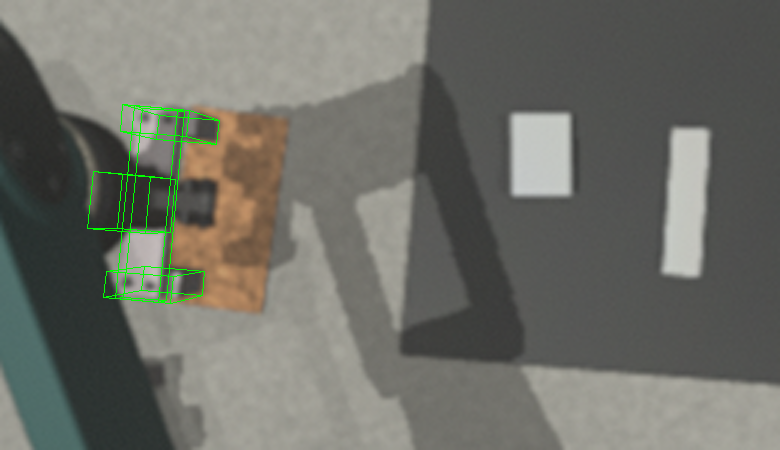

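Emit:
{"fn": "jog_arm", "kwargs": {"delta_pos": [[-3, 0, -0.7], [-7, 0.5, -1.7], [-11, 1, -2.7], [-15, 1.5, -3.7], [-19, 2, -4.7], [-22, 2.3, -5.5], [-23.6, 2.3, -5.8], [-23.6, 2.3, -5.8], [-23.6, 2.3, -5.8]], "delta_rot": [[0, -1, 0], [0, -2, 0], [0, -3, 0], [0, -4, 0], [0, -5, 0], [0, -5.4, 0], [0, -5.4, 0], [0, -5.4, 0], [0, -5.4, 0]], "jaw": [20, 20, 20, 20, 20, 20, 20, 20, 20]}}

```text
time: 5.6
ee_pos: [0.5658, 0.0214, 0.2598]
tcp_rot: [-0.49, -0.507, 0.509, 0.494]
force: [-0.7, 1.0, -4.9]
grip_width: 0.0315
```

```bash
cat > look.py <<'E'
from h import *
import sys
k=sys.argv[1]; st(); c=cal('wrist'); im=vision.read_camera('wrist'); s=env.get_state()
R=Ro.from_quat(s['tcp_rot']).as_matrix(); yaw=np.arctan2(R[1,0],R[0,0])-np.pi/2
G=(s['ee_pos'][0]-.003,s['ee_pos'][1],s['ee_pos'][2]-.1613,yaw); print(G,np.degrees(yaw))
B=(.5625,.0205,.015,np.radians(1.9))
def both(im,c,win,s,n):
    x0,y0,w,h=win
    overlay(im,c,GA,G,*win,s,n)
    a=cv2.imread(n)
    p=(proj(c,place(BL[0],*B))-[x0,y0]+.5)*s
    for i,j in E_: cv2.line(a,tuple(np.int32(p[i])),tuple(np.int32(p[j])),(0,0,255),1)
    cv2.imwrite(n,a)
both(im,c,(0,0,640,400),1.25,f'pics/lw{k}.png')
both(vision.read_camera('scene'),cal('scene'),(250,120,140,140),4,f'pics/ls{k}.png')
both(vision.read_camera('top'),cal('top'),(270,140,120,120),4,f'pics/lt{k}.png')
E
python3 look.py 1
```

```text
5.6 [0.5658 0.0214 0.2598] xyaw 91.92 ydown [-0.006  0.002 -1.   ] q [-0.06  0.14  1.4   0.    1.61 -1.67] F [-0.7  1.  -4.9] w 0.0315
(np.float64(0.5628717440540082), np.float64(0.021948628848354676), np.float64(0.09875348074781254), np.float64(0.034653065645732894)) 1.9854744086902796
```

View pics/lw1.png

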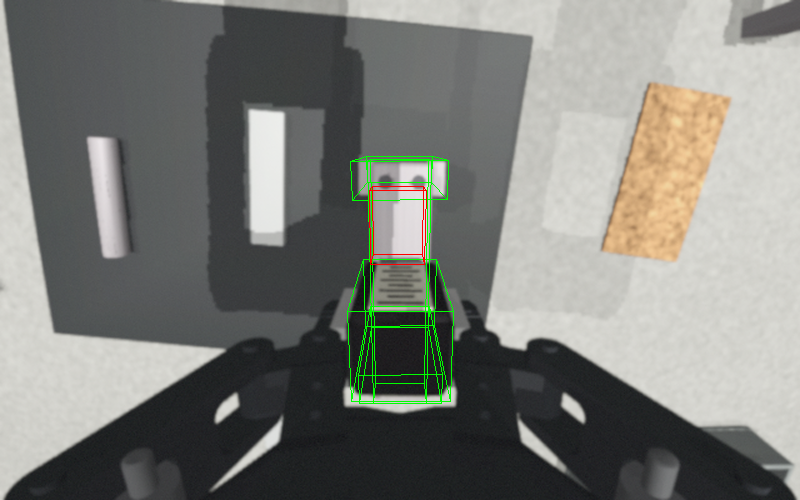

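View pics/ls1.png

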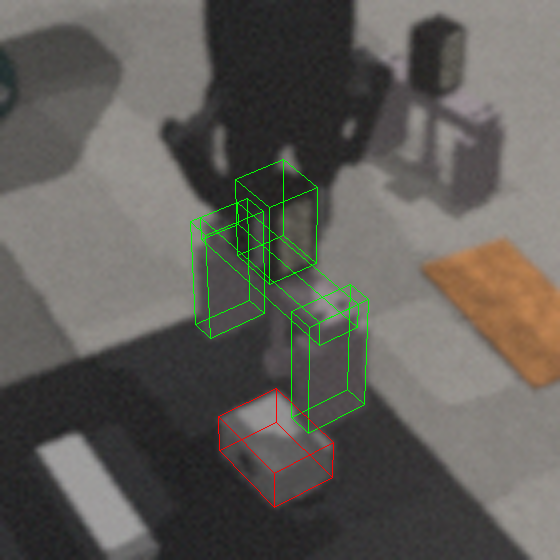

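View pics/lt1.png

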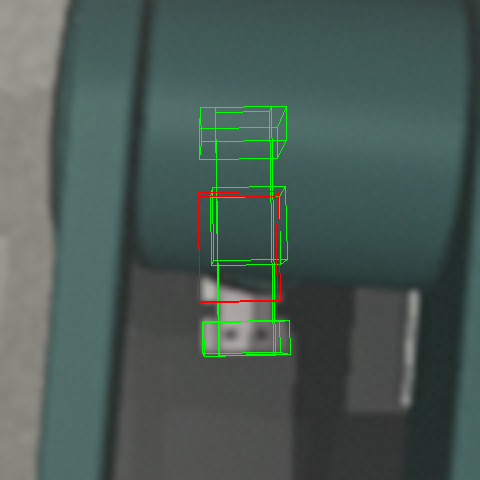

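Gauge is above the block. In the scene view, the gauge and block overlays match to within a couple of mm. I'll lower it to just above the block and check again closer.

Emit:
{"fn": "jog_arm", "kwargs": {"delta_pos": [[0, 1.5, 0], [0, 3, 0], [0, 3.6, 0], [0, 3.6, 0], [0, 3.6, 0]], "delta_rot": [[0, 0, 0], [0, 0, 0], [0, 0, 0], [0, 0, 0], [0, 0, 0]], "jaw": [20, 20, 20, 20, 20]}}

```text
time: 6.25
ee_pos: [0.5657, 0.0223, 0.224]
tcp_rot: [-0.489, -0.508, 0.51, 0.493]
force: [-0.1, -0.6, -5.3]
grip_width: 0.0317
```

```bash
sed -i "s/(250,120,140,140),4,/(280,150,75,95),6,/" look.py; python3 look.py 2; python3 - <<'E'
from h import *
im=vision.read_camera('scene'); overlay(im,None,None,None,280,150,75,95,6,'pics/raw2.png')
cv2.imwrite('pics/p2.png',np.hstack([cv2.imread('pics/raw2.png')[:,:400],cv2.imread('pics/ls2.png')[:,:400]]))
E
```

```text
6.25 [0.5657 0.0223 0.224 ] xyaw 92.05 ydown [-0.006  0.001 -1.   ] q [-0.06  0.15  1.46  0.    1.54 -1.67] F [-0.1 -0.6 -5.3] w 0.0317
(np.float64(0.5629880017803247), np.float64(0.022283923886951124), np.float64(0.06340542321952763), np.float64(0.03555953467668327)) 2.0374112584230497
```

View pics/p2.png

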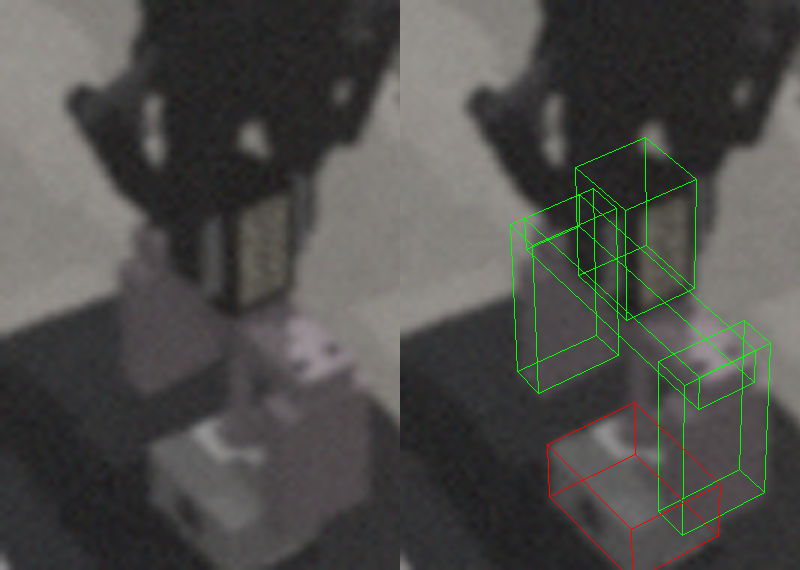

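In the scene view both the gauge and the block sit about 0.7 px right of their overlays, so their relative alignment holds to 1–3 mm. I'll apply a 1 mm correction and lower to just above the plate.

Emit:
{"fn": "jog_arm", "kwargs": {"delta_pos": [[-0.1, 0, 0.1], [-0.1, 0.8, 0.1], [-0.1, 1.6, 0.1], [-0.1, 2.4, 0.1], [-0.1, 3.2, 0.1], [-0.1, 3.8, 0.1], [-0.1, 4.2, 0.1], [-0.1, 4.4, 0.1], [-0.1, 4.4, 0.1]], "delta_rot": [[0, 0, 0], [0, 0, 0], [0, 0, 0], [0, 0, 0], [0, 0, 0], [0, 0, 0], [0, 0, 0], [0, 0, 0], [0, 0, 0]], "jaw": [20, 20, 20, 20, 20, 20, 20, 20, 20]}}

```text
time: 7.35
ee_pos: [0.5649, 0.0212, 0.1811]
tcp_rot: [-0.49, -0.508, 0.509, 0.492]
force: [-1.1, 0.3, -3.6]
grip_width: 0.031
```

```bash
python3 look.py 3; python3 - <<'E'
from h import *
im=vision.read_camera('scene'); overlay(im,None,None,None,280,150,75,95,6,'pics/raw3.png')
cv2.imwrite('pics/p3.png',np.hstack([cv2.imread('pics/raw3.png')[:,:400],cv2.imread('pics/ls3.png')[:,:400]]))
E
```

```text
7.35 [0.5649 0.0212 0.1811] xyaw 92.03 ydown [-0.004  0.001 -1.   ] q [-0.06  0.18  1.52  0.    1.45 -1.67] F [-1.1  0.3 -3.6] w 0.031
(np.float64(0.5619033548560413), np.float64(0.02121073287958758), np.float64(0.02010909991715218), np.float64(0.03543233923511813)) 2.030123496448064
```

View pics/p3.png

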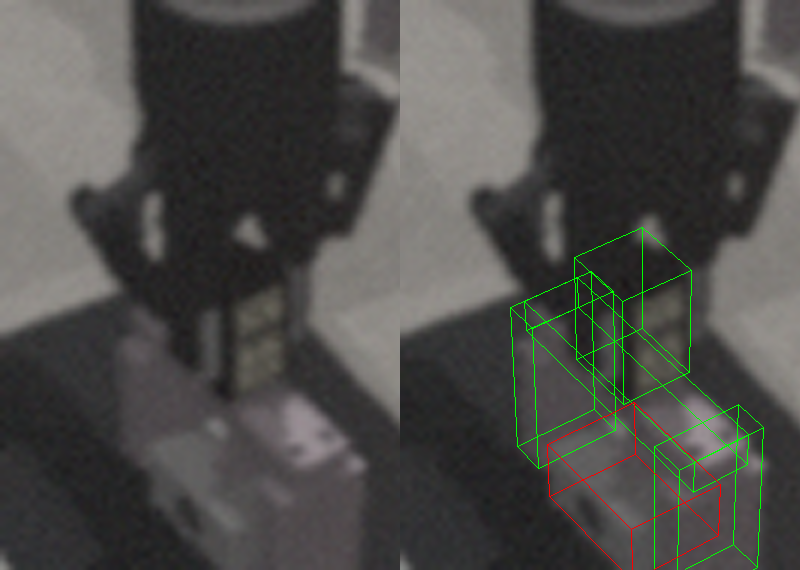

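The foot has landed on the block: the load fell by about 1.5 N and the pointer has moved up in the scale window. I'll lower in small steps.

Emit:
{"fn": "jog_arm", "kwargs": {"delta_pos": [[0, 0.1, 0], [0, 0.2, 0], [0, 0.3, 0], [0, 0.4, 0], [0, 0.4, 0]], "delta_rot": [[0, 0, 0], [0, 0, 0], [0, 0, 0], [0, 0, 0], [0, 0, 0]], "jaw": [20, 20, 20, 20, 20]}}

```text
time: 8.05
ee_pos: [0.5651, 0.0212, 0.1777]
tcp_rot: [-0.49, -0.508, 0.509, 0.492]
force: [-0.3, 0.2, -5.4]
grip_width: 0.031
```

```bash
python3 -c "
from h import *
st()"
```

```text
8.05 [0.5651 0.0212 0.1777] xyaw 92.03 ydown [-0.003  0.001 -1.   ] q [-0.06  0.18  1.52  0.    1.44 -1.67] F [-0.3  0.2 -5.4] w 0.031
```

Emit:
{"fn": "jog_arm", "kwargs": {"delta_pos": [[0, 0.1, 0], [0, 0.15, 0], [0, 0.15, 0]], "delta_rot": [[0, 0, 0], [0, 0, 0], [0, 0, 0]], "jaw": [20, 20, 20]}}

```text
time: 8.35
ee_pos: [0.5651, 0.0213, 0.1774]
tcp_rot: [-0.49, -0.509, 0.509, 0.492]
force: [-3.8, 0.2, 4.3]
grip_width: 0.0312
```

Emit:
{"fn": "jog_arm", "kwargs": {"delta_pos": [[0, 0.05, 0], [0, 0.1, 0], [0, 0.1, 0]], "delta_rot": [[0, 0, 0], [0, 0, 0], [0, 0, 0]], "jaw": [20, 20, 20]}}

```text
time: 8.65
ee_pos: [0.5651, 0.0213, 0.1774]
tcp_rot: [-0.49, -0.509, 0.509, 0.492]
force: [-4.5, 0.4, 5.2]
grip_width: 0.0316
```

Contact: the force rose to +5 N, so the legs are standing on the plate. Releasing.

Emit:
{"fn": "jog_arm", "kwargs": {"delta_pos": [[0, 0, 0], [0, 0, 0], [0, 0, 0], [0, 0, 0], [0, 0, 0], [0, 0, 0], [0, 0, 0]], "delta_rot": [[0, 0, 0], [0, 0, 0], [0, 0, 0], [0, 0, 0], [0, 0, 0], [0, 0, 0], [0, 0, 0]], "jaw": [45, 60, 80, 100, 100, 100, 100]}}

```text
time: 9.35
ee_pos: [0.5652, 0.0213, 0.1774]
tcp_rot: [-0.49, -0.509, 0.509, 0.492]
force: [-1.1, -0.2, 0.1]
grip_width: 0.0856
```

```bash
python3 look.py 4
```

```text
9.35 [0.5652 0.0213 0.1774] xyaw 92.04 ydown [-0.001  0.001 -1.   ] q [-0.06  0.18  1.52  0.    1.44 -1.67] F [-1.1 -0.2  0.1] w 0.0856
(np.float64(0.5621635155113285), np.float64(0.021254948699627338), np.float64(0.01610903719903653), np.float64(0.03559673827208121)) 2.039542867422064
```

View pics/lw4.png

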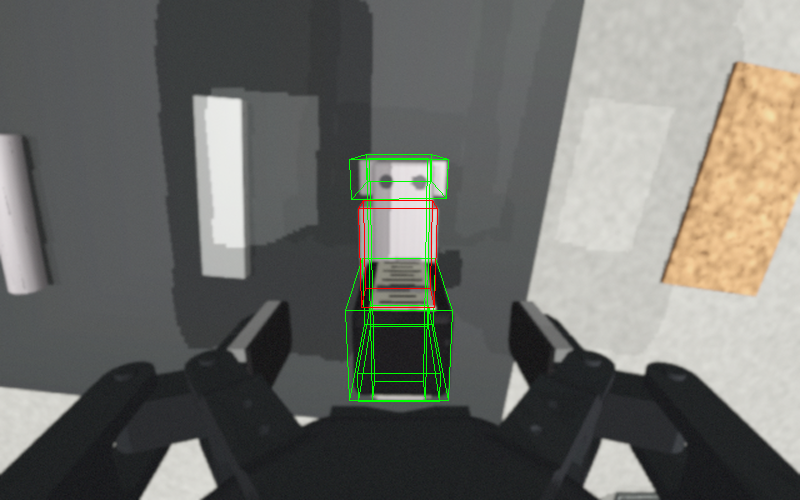

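The fingers are clear on both sides of the handle. I'll retreat straight up, then aside, to inspect.

Emit:
{"fn": "jog_arm", "kwargs": {"delta_pos": [[0, -1, 0], [0, -3, 0], [0, -6, 0], [0, -10, 0], [0, -14, 0], [0, -15, 0]], "delta_rot": [[0, 0, 0], [0, 0, 0], [0, 0, 0], [0, 0, 0], [0, 0, 0], [0, 0, 0]], "jaw": [100, 100, 100, 100, 100, 100]}}

```text
time: 10.1
ee_pos: [0.5666, 0.0211, 0.3347]
tcp_rot: [0.494, 0.511, -0.506, -0.488]
force: [0.9, 1.1, 0.6]
grip_width: 0.0855
```

Emit:
{"fn": "jog_arm", "kwargs": {"delta_pos": [[4, 0, 0], [8, 0, 2], [12, 0, 4], [16, 0, 6], [20, 0, 8], [24, 0, 10], [28, 0, 10], [30, 0, 10], [30, 0, 10]], "delta_rot": [[0, 0, 0], [0, 0, 0], [0, 0, 0], [0, 0, 0], [0, 0, 0], [0, 0, 0], [0, 0, 0], [0, 0, 0], [0, 0, 0]], "jaw": [100, 100, 100, 100, 100, 100, 100, 100, 100]}}

```text
time: 11.0
ee_pos: [0.455, 0.3197, 0.3329]
tcp_rot: [0.492, 0.512, -0.508, -0.488]
force: [-0.4, -0.7, -0.2]
grip_width: 0.0857
```

```bash
python3 - <<'E'
from h import *
st(); G=(.5622,.0213,.015,np.radians(2))
for n,w,s in(('scene',(280,170,75,95),6),('top',(270,150,120,100),5)):
    im=vision.read_camera(n); overlay(im,cal(n),GA,G,*w,s,f'pics/f_{n}.png'); overlay(im,None,None,None,*w,s,f'pics/fr_{n}.png'); cv2.imwrite(f'pics/full_{n}.png',im[:,:,::-1])
a=np.hstack([cv2.imread('pics/fr_scene.png')[:,:400],cv2.imread('pics/f_scene.png')[:,:400]]); cv2.imwrite('pics/fs.png',a)
b=np.hstack([cv2.imread('pics/fr_top.png')[:,:400],cv2.imread('pics/f_top.png')[:,:400]]); cv2.imwrite('pics/ft.png',b)
E
```

```text
11.0 [0.455  0.3197 0.3329] xyaw 92.28 ydown [ 0.009  0.    -1.   ] q [ 0.51  0.09  1.31 -0.    1.73 -1.1 ] F [-0.4 -0.7 -0.2] w 0.0857
```

View pics/fs.png

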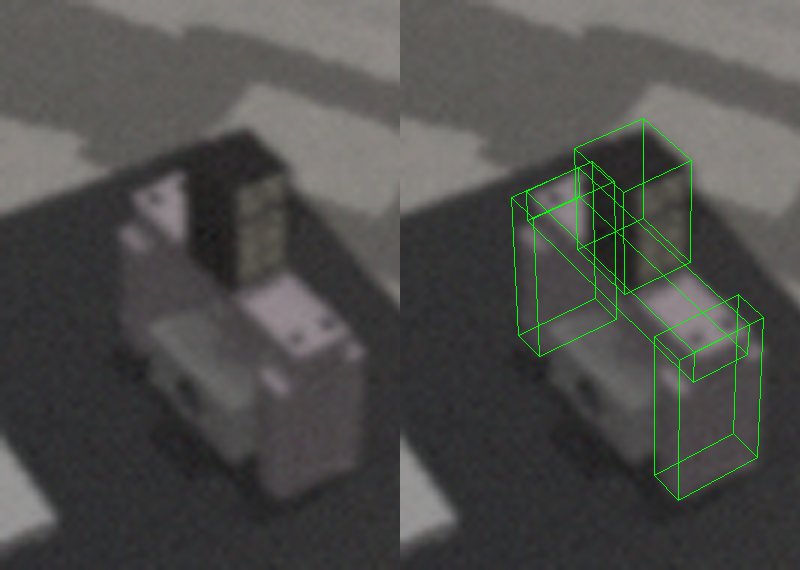

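View pics/ft.png

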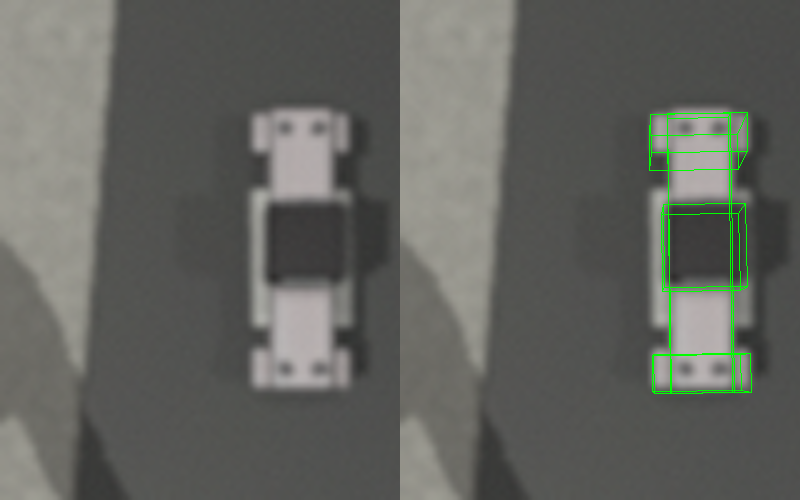

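View pics/full_top.png

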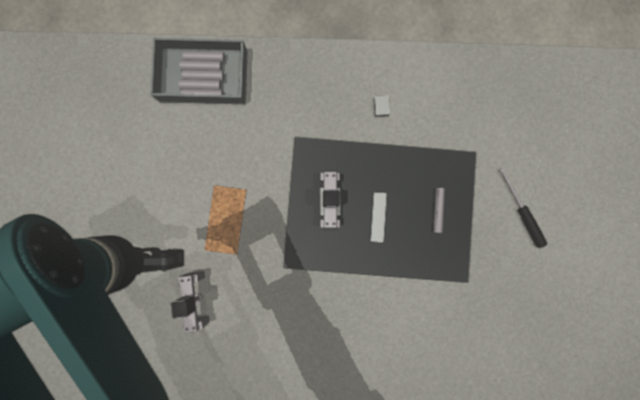

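Final views:
- **Gauge:** upright astride the block, with its centre within about 1 mm of the block's centre in the top view.
- **Block:** at top pixel (330,201), the same as at the start.
- **Strip and rod:** unmoved at (379,217) and (438,210).
- **Arm:** clear of everything.

Handing in.

```bash
python3 -c "
from workcell import order
print(order.close_job())"
```

```text
the job is handed in; nothing more can be done
None
```

I took the gauge farther from the base off its cork mat by the black handle and lowered it over the 60 x 44 mm block until the legs touched the plate. Then I opened the fingers, backed the arm away and handed the job in at about 11 s of the 38 s allowed.

**What the last checks showed:**
- **Position:** in the top picture the gauge stands astride the block, about 1 mm off centre.
- **Block, strip and rod:** all at their starting pixels.
- **Contact:** the highest force I read was about 6.5 N, against the 40 N limit. The wrist read about zero after release.

**What disagreed or stayed unproven:**
- **Block position:** the first fit from the top and scene cameras and the wrist view differed by about 3–5 mm. I aimed between them, and the final picture bore that out.
- **Scene overlay:** the predicted outlines sat about 1 px off in the scene picture. The block showed the same offset, so I put it down to calibration.
- **Leg height:** my estimate put the soles about 1 mm above the plate when contact came, within my height error. The final pictures look upright, but legs flat to the millimetre was not measured.
- **Reading:** the pointer was too small in the pictures to read, so the 30 mm reading itself is not confirmed. I did see the load drop by about 1.5 N during lowering, which I took as the foot landing, but the next reading was back up and the force noise is about 1 N. The scale-window pattern also changed.

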